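# Feel along the curved chair rail

## Robot

A 6-joint arm with a two-finger parallel gripper is mounted at the origin on the work surface. World frame = base frame: x ahead of the robot, y to its left, z up, the work surface at z = 0. Lengths are in m, angles in rad, forces in N, time in s.
With the tool pointing down it reaches from about 0.325 to 0.775 m from the base axis. Payload 5.5 kg.
Tool frame: the origin (TCP) lies between the finger pads; the fingertips stand 17 mm ahead of it and the grasp point (between the pads) lies 2 mm behind it; z points along the fingers, y is the direction in which the jaws open and shut (so a half turn about z gives the same grasp; the last joint's range is limited). The gripper opens to 88 mm and grips with 3 to 60 N. Pads are 20 mm wide; open, the fingers measure 115 mm over their backs; the gripper's body (75 mm by 178 mm) begins 61 mm behind the grasp point.
Start: joints at [1.076, 0.091, 1.231, -0, 1.82, -0.057], TCP at [0.254, 0.543, 0.24] pointing down, gripper open.
Joint ranges: [-2.87, 2.87], [-0.86, 2.18], [0.17, 2.46], [-1.51, 4.65], [0.06, 2.69], [-2.65, 2.65]. Speed limits (rad/s): [2.57, 2.57, 3.01, 3.14, 3.14, 3.14].

## Interface

Orientations are given as a unit quaternion [x, y, z, w].
In Python, from workcell import arm gives the robot as it stands. The module is installed in compiled form; this text tells all that it offers.
- The arm moves only by the tool jog_arm, never from a script. Its argument "steps" is one flat list of numbers, 7 for each row, row after row: the shift along the tool's x, y, z in mm, then the turn, a rotation vector about the tool's x, y, z in degrees, then the gripper command: -1 is shut, 1 is fully open, values between are in proportion. A call has 1 to 8 rows; each row shifts and turns the pose as measured when the row begins, along the tool's axes as they then stand; what a row does not reach is not made up. A row lasts 1/10 s, in which the tool goes at most 50 mm and 8.59 degrees, less where a joint would pass 70% of its speed; a pose out of reach is approached as far as the arm can. A call with a gripper value outside its range is refused whole. The fingers move at their own pace and stop on an object; "squeeze" is the grip in N (left out, the last holds). Time passes only in rows, so rows that do not move let the fingers close. It gives the time, the measured TCP pose, the force and the opening at its end, in the units of the state.
- arm.get_obs(): the state, without advancing time (a new reading comes with each control period).
- arm.read_camera(name): name is "scene" or "top" or "wrist"; returns a dict with "image" (384x512x3 uint8, red, green, blue), "depth" (384x512 float32, m along the optical axis (not along the pixel's ray), 0 where there is no reading), "K" (3x3 intrinsics, pixels), "extrinsics" (4x4, takes a point from world to camera coordinates); the wrist camera has in their place "tool_from_camera" (4x4, takes a point from camera to tool coordinates, whose origin is the TCP and whose axes are the flange's). Camera axes: x right, y down, z forward; pixel columns grow to the right and rows downward; lengths in m; the calibration is good to about 2 mm. A picture is of the moment at which its call begins: read the wrist's pose just before it.
- arm.sign_off(): hands the job in, once; it reports no verdict.
Trained networks look in a picture, given as the dict that the camera call returned (one of the last four; its "shot" number tells which), for a name from the list of things; names that differ only in an ending like _2 or _b are one class to them, and where a whole thing is asked for, a point or a joint stands for the part that bears it (a point fixed in the world has none). Each returns a list of dicts, best first, with "conf" (0 to 1); they miss things now and then, are a little off and sometimes report something else, mostly with a low value. They report only what shows in the picture. A call takes as long as a camera call.
- arm.boxes_of(query, picture): "extent" ([left, top, right, bottom] in pixels, round what is visible of it).
- arm.tip_of(query, picture): "pixel" ([column, row] in pixels: a listed point, or the origin of a listed thing).
The state is a dict: "t": time; "q": joint angles; "qvel": joint speeds; "joint_torque": joint torques, N m; "position": TCP position; "orientation": TCP orientation; "contact_force": force on the tool from outside, world axes, zero at the start; "moment": the same for the moment, N m; "gripper_width": opening from 0.0 (shut) to 1.0 (fully open).
Only numpy, scipy, OpenCV 4.12 (cv2) and the standard library are available. Lean on these libraries where they do the work, as an engineer would, in place of code of your own. Each camera call takes 0.05 s, during which the arm holds its last target. There are 200 camera calls.

## Task

Check the freshly planed top edge of the curved chair rail by touch: put the closed fingertips lightly on the top edge at the end that has the tenon and stroke along the whole edge to the plain sawn end, following the middle of the curve, then take the hand away. Touch gently so that the rail does not sink deep into its soft pads, do not lift it, and leave the other things where they are.

Things in the scene. Friction and masses are not known exactly. Their poses are not given: they have to be found in the camera images.
- jig: plywood jig board fixed to the bench, 360 x 190 mm, 18 mm thick, at any yaw; origin at the centre of its underside, x along its length. It carries the rail on soft rubber pads between four guide dowels (12 mm across, tops 50 mm above the bench, 35 mm below the rail's top edge)
- rail: curved wooden rail on its long edge: 24 mm thick, 55 high, 256 long on a 200 mm radius in plan, level top edge 85 mm above the bench. Origin: mid-length, underside; x along the rail from the tenon end (-x) to the plain end (+x), y to the hollow side, z up. Tenon: a tongue 11 mm thick, 30 high, 25 long, top 17 mm below the top edge. The rail cannot slide sideways; pressed, it sinks on its pads and springs back
- rail_float (a joint): how far the rail is pressed down into its pads, m: 0 at rest, positive down, negative when lifted. It resists about 1.5 N per mm; 2 to 5 mm is a gentle touch, over 8 mm is too hard, stop at 12 mm
- edge1 (a point): point on the middle of the rail's top edge, number 1 of 7 counted from the tenon end; points follow the curve 38 mm apart (this one is 14 mm in from the shoulder of the tenon end)
- edge2 (a point): point on the middle of the rail's top edge, number 2 of 7 counted from the tenon end; points follow the curve 38 mm apart
- edge3 (a point): point on the middle of the rail's top edge, number 3 of 7 counted from the tenon end; points follow the curve 38 mm apart
- edge4 (a point): point on the middle of the rail's top edge, number 4 of 7 counted from the tenon end; points follow the curve 38 mm apart
- edge5 (a point): point on the middle of the rail's top edge, number 5 of 7 counted from the tenon end; points follow the curve 38 mm apart
- edge6 (a point): point on the middle of the rail's top edge, number 6 of 7 counted from the tenon end; points follow the curve 38 mm apart
- edge7 (a point): point on the middle of the rail's top edge, number 7 of 7 counted from the tenon end; points follow the curve 38 mm apart (this one is 14 mm in from the plain end)
- sanding_block: cork sanding block, 75 x 40 x 30 mm, lying on the jig board on the hollow side of the rail; origin at its underside
- dowel: short wooden dowel standing on the jig board, 18 mm across, 45 mm tall; origin at its underside
- wedge: small dark wooden block, 50 x 22 x 20 mm, on the jig board on the bulging side of the rail; origin at its underside
- glue: white glue bottle standing on the bench, 52 mm across, 130 mm tall; origin at its underside
- mallet: hammer with wooden handle lying on the bench, 260 mm long
- driver: screwdriver lying on the bench, about 200 mm long
- square: try square lying on the bench, 110 mm wooden stock with 160 mm steel blade

How it is judged:
On the way, in this order (a step that is already met when the one before it is completed fails the run):
1. fingertips lightly touch the top edge at point 1 of 7 (within 16 mm of it, counted from the tenon end) (horizontal distance between the grasp point and edge1 below 0.016 m and z of the grasp point in the frame of edge1 above 0.005 m and contact force between the fingers and rail above 0.2 N), for 0.1 s.
2. fingertips lightly touch the top edge at point 2 of 7 (within 16 mm of it, counted from the tenon end) (horizontal distance between the grasp point and edge2 below 0.016 m and z of the grasp point in the frame of edge2 above 0.005 m and contact force between the fingers and rail above 0.2 N), for 0.1 s.
3. fingertips lightly touch the top edge at point 3 of 7 (within 16 mm of it, counted from the tenon end) (horizontal distance between the grasp point and edge3 below 0.016 m and z of the grasp point in the frame of edge3 above 0.005 m and contact force between the fingers and rail above 0.2 N), for 0.1 s.
4. fingertips lightly touch the top edge at point 4 of 7 (within 16 mm of it, counted from the tenon end) (horizontal distance between the grasp point and edge4 below 0.016 m and z of the grasp point in the frame of edge4 above 0.005 m and contact force between the fingers and rail above 0.2 N), for 0.1 s.
5. fingertips lightly touch the top edge at point 5 of 7 (within 16 mm of it, counted from the tenon end) (horizontal distance between the grasp point and edge5 below 0.016 m and z of the grasp point in the frame of edge5 above 0.005 m and contact force between the fingers and rail above 0.2 N), for 0.1 s.
6. fingertips lightly touch the top edge at point 6 of 7 (within 16 mm of it, counted from the tenon end) (horizontal distance between the grasp point and edge6 below 0.016 m and z of the grasp point in the frame of edge6 above 0.005 m and contact force between the fingers and rail above 0.2 N), for 0.1 s.
7. fingertips lightly touch the top edge at point 7 of 7 (within 16 mm of it, counted from the tenon end) (horizontal distance between the grasp point and edge7 below 0.016 m and z of the grasp point in the frame of edge7 above 0.005 m and contact force between the fingers and rail above 0.2 N), for 0.1 s.
At the end, for the whole second after the job is handed in: after touching the seven points of the edge in order, the hand is off the rail, the rail is back at rest (within 2 mm of its height) and no other thing has moved more than 20 mm (value of joint rail_float between -0.002 and 0.002 m and contact force between the fingers and rail below 0.1 N and distance of each of sanding_block, dowel, wedge, glue, mallet, driver, square from where it was at the start of the episode below 0.02 m).
It fails at once if the rail is pressed more than 8 mm down into its pads (value of joint rail_float above 0.008 m).
It fails at once if the rail is lifted more than 4 mm (value of joint rail_float below -0.004 m).
It fails at once if another thing is moved more than 20 mm (distance of any of sanding_block, dowel, wedge, glue, mallet, driver, square from where it was at the start of the episode above 0.02 m).
It also fails if it takes over 40 s, if anything falls off the work surface, if the arm or the gripper's body presses on something with over 40 N, if the wrist force passes 120 N, or if a joint passes its speed limit or range.

## Working session

There is one attempt and no reset: what is moved stays moved. The work goes in short steps, Python scripts to look and compute and a tool call to move; the robot and the scene stay as the last step left them, time stands still between calls to the robot, and variables do not carry over. Pictures are saved under pics/ and viewed, about 8 in all and at most 12, crops included, and the job is handed in when it is done.

Besides the shell and the picture viewer there is one more tool, called after ">>>" as a command line: name --argument value ..., lists and objects as JSON in quotes. jog_arm: Moves the arm, as the interface text tells. Its arguments: {"type":"object","properties":{"steps":{"type":"array","items":{"type":"number"}},"squeeze":{"type":"number"}},"required":["steps"]}

```bash
mkdir -p pics; cat > h.py <<'E'
import numpy as np,cv2
from workcell import arm
def shot(n,name):
    p=arm.read_camera(n); cv2.imwrite('pics/'+name,p['image'][:,:,::-1]); return p
def world(p,uv,z=None):
    E=np.linalg.inv(p['extrinsics']); u,v=uv
    r=np.linalg.inv(p['K'])@[u,v,1]
    if z is None: return (E@np.r_[r*p['depth'][int(round(v)),int(round(u))],1])[:3]
    d=E[:3,:3]@r; o=E[:3,3]; return o+d*(z-o[2])/d[2]
E
python3 - <<'E'
from h import *
o=arm.get_obs(); print(o['position'],o['orientation'],o['t'],o['contact_force'])
for c in ['top','scene']:
    p=shot(c,c+'0.png')
    for i in range(1,8):
        for d in arm.tip_of('edge%d'%i,p)[:2]:
            print(c,i,d['conf'],d['pixel'],world(p,d['pixel'],.085).round(4),world(p,d['pixel']).round(4))
    for n in ['rail','jig','glue']:
        for d in arm.boxes_of(n,p)[:1]: print(n,d)
E
```

```text
[0.25423198 0.54317925 0.23853098] [ 2.17147960e-01  9.76138216e-01 -9.36203752e-04 -2.65259941e-04] 0.0 [-0.07629176 -0.80194019  0.83104965]
top 1 0.93 [242.3, 232.4] [0.4696 0.0189 0.085 ] [0.4695 0.0188 0.0874]
top 1 0.86 [258.1, 183.2] [ 0.6058 -0.0245  0.085 ] [ 0.6065 -0.0245  0.0818]
top 2 0.93 [242.3, 232.4] [0.4696 0.0189 0.085 ] [0.4695 0.0188 0.0874]
top 2 0.86 [258.1, 183.2] [ 0.6058 -0.0245  0.085 ] [ 0.6065 -0.0245  0.0818]
top 3 0.93 [242.3, 232.4] [0.4696 0.0189 0.085 ] [0.4695 0.0188 0.0874]
top 3 0.86 [258.1, 183.2] [ 0.6058 -0.0245  0.085 ] [ 0.6065 -0.0245  0.0818]
top 4 0.93 [242.3, 232.4] [0.4696 0.0189 0.085 ] [0.4695 0.0188 0.0874]
top 4 0.86 [258.1, 183.2] [ 0.6058 -0.0245  0.085 ] [ 0.6065 -0.0245  0.0818]
top 5 0.93 [242.3, 232.4] [0.4696 0.0189 0.085 ] [0.4695 0.0188 0.0874]
top 5 0.86 [258.1, 183.2] [ 0.6058 -0.0245  0.085 ] [ 0.6065 -0.0245  0.0818]
top 6 0.93 [242.3, 232.4] [0.4696 0.0189 0.085 ] [0.4695 0.0188 0.0874]
top 6 0.86 [258.1, 183.2] [ 0.6058 -0.0245  0.085 ] [ 0.6065 -0.0245  0.0818]
top 7 0.93 [242.3, 232.4] [0.4696 0.0189 0.085 ] [0.4695 
[... 784 characters left out ...]
69]
scene 4 0.95 [269.5, 159.8] [0.4611 0.0267 0.085 ] [0.4633 0.0267 0.0866]
scene 5 0.97 [268.1, 173.7] [0.5291 0.0228 0.085 ] [0.5315 0.0228 0.0869]
scene 5 0.95 [269.5, 159.8] [0.4611 0.0267 0.085 ] [0.4633 0.0267 0.0866]
scene 6 0.97 [268.1, 173.7] [0.5291 0.0228 0.085 ] [0.5315 0.0228 0.0869]
scene 6 0.95 [269.5, 159.8] [0.4611 0.0267 0.085 ] [0.4633 0.0267 0.0866]
scene 7 0.97 [268.1, 173.7] [0.5291 0.0228 0.085 ] [0.5315 0.0228 0.0869]
scene 7 0.95 [269.5, 159.8] [0.4611 0.0267 0.085 ] [0.4633 0.0267 0.0866]
rail {'extent': [221.2, 158.5, 269.8, 219.9], 'conf': 0.75}
jig {'extent': [196.6, 160.6, 307.1, 248.9], 'conf': 0.68}
glue {'extent': [375.1, 145.2, 399.4, 183.0], 'conf': 0.76}
```

```bash
python3 - <<'E'
from h import *
a=cv2.imread('pics/top0.png')[120:285,80:330]; b=cv2.imread('pics/scene0.png')[130:260,160:410]
a=cv2.resize(a,None,fx=3,fy=3,interpolation=2)[:,:750];b=cv2.resize(b,None,fx=3,fy=3,interpolation=2)
cv2.imwrite('pics/a.png',a);cv2.imwrite('pics/b.png',b)
p=arm.read_camera('top'); v,u=np.mgrid[0:384,0:512]
E=np.linalg.inv(p['extrinsics']); d=p['depth']
P=(np.linalg.inv(p['K'])@np.stack([u*d,v*d,d]).reshape(3,-1)).T@E[:3,:3].T+E[:3,3]
m=(abs(P[:,2]-.085)<.008)&(P[:,0]>.35)&(P[:,0]<.75)&(abs(P[:,1])<.2)
Q=P[m]; print(len(Q),Q.min(0),Q.max(0),np.median(Q,0))
from scipy.optimize import least_squares
A=np.c_[2*Q[:,:2],np.ones(len(Q))]
s=np.linalg.lstsq(A,(Q[:,:2]**2).sum(1),rcond=None)[0];print('free',s[:2],np.sqrt(s[2]+s[:2]@s[:2]))
f=lambda c:np.hypot(*(Q[:,:2]-c).T)-.2
r=least_squares(f,s[:2],loss='soft_l1',f_scale=.01);print(r.x,abs(r.fun).max(),f(r.x).min(),f(r.x).max())
t=np.unwrap(np.sort(np.arctan2(*(Q[:,:2]-r.x).T[::-1])));print(np.degrees([t[0],t[-1]]),(t[-1]-t[0])*.2)
E
```

```text
817 [ 0.4516819  -0.08347836  0.07719393] [0.67873782 0.03631687 0.09098419] [0.57520115 0.00635183 0.0855475 ]
free [ 0.51360433 -0.12936678] 0.15486745662836746
[ 0.49275676 -0.17448808] 0.012416476092065754 -0.012324711741308586 0.012416476092065754
[ 28.33314162 102.02051209] 0.2572174463888947
```

View pics/a.png

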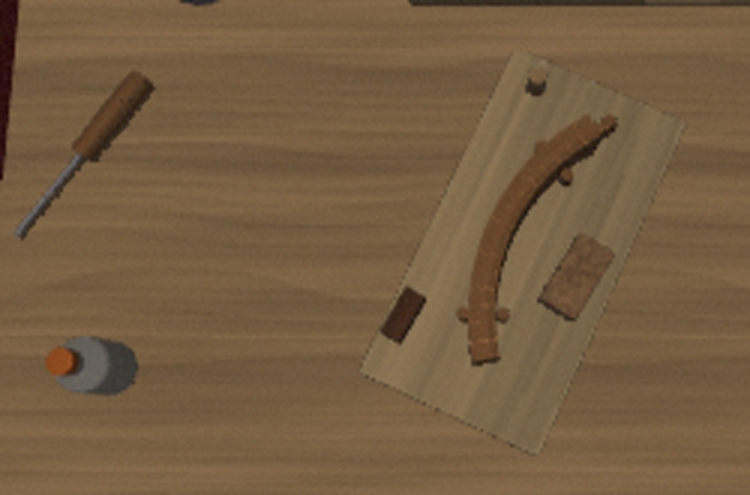

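View pics/b.png

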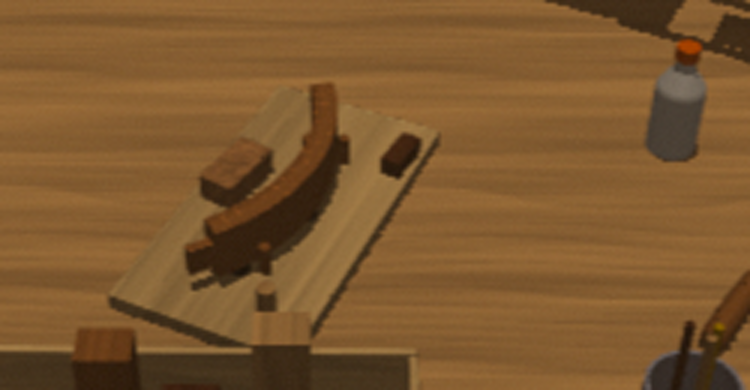

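Top view: the tenon is at crop (612,122), which is the far end, and the plain end is at (484,358). The scene view agrees, with the tenon at (200,255). The 200 mm circle fits the depth points to within ±12.4 mm, with a length of 257 mm, as expected. Next I'll close the gripper and move over edge1.

>>> jog_arm --steps '[-39, -24, 0, 0, 0, 0, -1, -39, -24, 0, 0, 0, 0, -1, -39, -24, 0, 0, 0, 0, -1, -39, -24, 0, 0, 0, 0, -1, -39, -24, 0, 0, 0, 0, -1, -39, -24, 0, 0, 0, 0, -1, -39, -24, 0, 0, 0, 0, -1, -39, -24, 0, 0, 0, 0, -1]' --squeeze 5

```text
t: 1.95
position: [0.4594, 0.2316, 0.2383]
orientation: [0.211, 0.977, 0.0, 0.0]
contact_force: [0.8, 0.4, 0.2]
gripper_width: 0.307
```

>>> jog_arm --steps '[-39, -24, 0, 0, 0, 0, -1, -39, -24, 0, 0, 0, 0, -1, -39, -24, 0, 0, 0, 0, -1, -39, -24, 0, 0, 0, 0, -1, -39, -24, 0, 0, 0, 0, -1, -39, -24, 0, 0, 0, 0, -1]'

```text
t: 2.55
position: [0.6177, -0.0072, 0.2397]
orientation: [0.212, 0.977, 0.001, 0.002]
contact_force: [0.3, 0.9, -0.2]
gripper_width: 0.006
```

```bash
cat >> h.py <<'E'
from scipy.spatial.transform import Rotation as Ro
C=np.array([.4928,-.1745]); 
def edge(i): a=np.radians(65.18)+(i-4)*.19; return C+.2*np.r_[np.cos(a),np.sin(a)]
def rel(i,ztip=None):
    o=arm.get_obs(); R=Ro.from_quat(o['orientation']).as_matrix(); p=o['position']
    t=np.r_[edge(i), p[2] if ztip is None else ztip+.017]
    return (R.T@(t-p)*1e3).round(1)
E
python3 - <<'E'
from h import *
o=arm.get_obs(); print(o['t'],o['position'],o['orientation'],o['contact_force'],o['gripper_width']); print(rel(1,.100))
R=Ro.from_quat(o['orientation']).as_matrix();T=np.eye(4);T[:3,:3]=R;T[:3,3]=o['position']
p=shot('wrist','w0.png'); E=T@p['tool_from_camera']
v,u=np.mgrid[0:384,0:512]; d=p['depth']
P=(np.linalg.inv(p['K'])@np.stack([u*d,v*d,d]).reshape(3,-1)).T@E[:3,:3].T+E[:3,3]
Q=P[(abs(P[:,2]-.085)<.006)&(d.ravel()>0)&(np.hypot(*(P[:,:2]-C).T)<.24)]
f=np.hypot(*(Q[:,:2]-C).T)-.2; a=np.degrees(np.arctan2(*(Q[:,:2]-C).T[::-1]))
print(len(Q),np.median(Q[:,2]),np.percentile(f,[0,1,50,99,100]),np.percentile(a,[0,1,99,100]))
E
```

```text
2.55 [ 0.61767617 -0.00723381  0.23973789] [0.21157675 0.97735857 0.00144916 0.00184805] [ 0.28069001  0.90334908 -0.17429045] 0.0063576456351720715
[-64.2 -36.7 122.8]
6447 0.0850299929679913 [-0.01427969 -0.01365243 -0.00170722  0.0101544   0.01157383] [ 27.81968093  30.01489268 101.29113631 102.30049658]
```

View pics/w0.png

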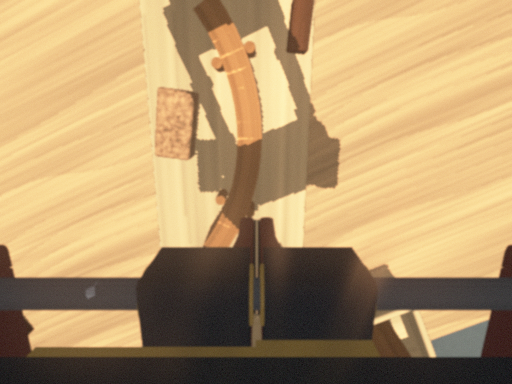

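The wrist view shows the rail running from the plain end at the top (210,10) down past (220,235), where the hand hides the tenon end. Its height of 0.085 agrees, and the centre line is within 2 mm of the top-camera fit. Moving to edge1 and down to about 15 mm above it.

>>> jog_arm --steps '[-32, -18, 0, 0, 0, 0, -1, -32, -18, 0, 0, 0, 0, -1, 0, 0, 40, 0, 0, 0, -1, 0, 0, 40, 0, 0, 0, -1, 0, 0, 30, 0, 0, 0, -1, 0, 0, 5, 0, 0, 0, -1, 0, 0, 0, 0, 0, 0, -1]'

```text
t: 3.3
position: [0.6665, -0.0798, 0.1184]
orientation: [0.218, 0.976, -0.001, 0.002]
contact_force: [-0.3, -0.6, 0.3]
gripper_width: 0.004
```

```bash
python3 - <<'E'
from h import *
o=arm.get_obs(); print(o['t'],o['position'],o['orientation'],o['contact_force'],o['gripper_width']); print(rel(1,.085))
E
```

```text
3.3 [ 0.66648684 -0.07984762  0.11836953] [ 2.17577830e-01  9.76040850e-01 -6.00375772e-04  1.94584211e-03] [-0.32058093 -0.58045972  0.3463494 ] 0.0038847560539696795
[10.1  9.5 16.3]
```

>>> jog_arm --steps '[10, 9, 4, 0, 0, 0, -1, 0, 0, 4, 0, 0, 0, -1, 0, 0, 3, 0, 0, 0, -1, 0, 0, 0, 0, 0, 0, -1]'

```text
t: 3.7
position: [0.663, -0.0653, 0.1133]
orientation: [0.217, 0.976, -0.0, 0.006]
contact_force: [-0.4, -0.5, 0.2]
gripper_width: 0.002
```

```bash
python3 - <<'E'
from h import *
o=arm.get_obs(); print(o['t'],o['position'],o['contact_force']); print(rel(1,.085))
E
```

```text
3.7 [ 0.66298613 -0.06534393  0.11334371] [-0.39934418 -0.47393423  0.22619229]
[ 0.9 -2.2 11.3]
```

>>> jog_arm --steps '[0, 0, 5, 0, 0, 0, -1, 0, 0, 5, 0, 0, 0, -1, 0, 0, 3, 0, 0, 0, -1, 0, 0, 0, 0, 0, 0, -1]'

```text
t: 4.1
position: [0.6642, -0.0656, 0.1016]
orientation: [0.217, 0.976, 0.0, 0.008]
contact_force: [0.9, 0.6, 0.4]
gripper_width: 0.002
```

>>> jog_arm --steps '[0, 0, 2, 0, 0, 0, -1, 0, 0, 2, 0, 0, 0, -1]'

```text
t: 4.3
position: [0.6643, -0.0656, 0.0987]
orientation: [0.217, 0.976, 0.0, 0.009]
contact_force: [-3.5, 0.6, 6.1]
gripper_width: 0.002
```

>>> jog_arm --steps '[0, 0, 1, 0, 0, 0, -1]'

```text
t: 4.4
position: [0.6643, -0.0656, 0.0985]
orientation: [0.217, 0.976, 0.0, 0.009]
contact_force: [-2.5, 0.4, 5.6]
gripper_width: 0.008
```

```bash
python3 - <<'E'
from h import *
for i in (1,1.5,2,3): print(i,edge(i),rel(i,.0815))
E
```

```text
1 [ 0.66143813 -0.06697707] [ 2.  -2.4 -0.1]
1.5 [ 0.6504784  -0.05146536] [18.5  7.  -0.3]
2 [ 0.6380967  -0.03706321] [35.8 14.8 -0.6]
3 [ 0.60952581 -0.01209592] [72.3 25.3 -1.1]
```

>>> jog_arm --steps '[9, 3, 0, 0, 0, 0, -1, 9, 3, 0, 0, 0, 0, -1]'

```text
t: 4.6
position: [0.6527, -0.0545, 0.1004]
orientation: [0.218, 0.976, -0.001, 0.012]
contact_force: [0.7, -2.5, 3.6]
gripper_width: 0.008
```

```bash
cat >s.py <<'E'
from h import *
o=arm.get_obs(); print(o['t'],o['position'],o['contact_force'].round(1)); d=o['position'][:2]-C
print('idx',4+(np.arctan2(d[1],d[0])-np.radians(65.18))/.19,'rad mm',(np.hypot(*d)-.2)*1e3)
for i in range(1,8): 
  r=rel(i,.0815)
  if np.hypot(r[0],r[1])<90: print(i,r)
E
python3 s.py
```

```text
4.6 [ 0.65267768 -0.05450615  0.1003792 ] [ 0.7 -2.5  3.6]
idx 1.4012528731786817 rad mm -0.10153204744653421
1 [-13.2  -7.6   2.2]
2 [20.7  9.6  1.4]
3 [57.1 20.   0.6]
```

>>> jog_arm --steps '[9, 4, 1.5, 0, 0, 0, -1, 9, 4, 1, 0, 0, 0, -1]'

```text
t: 4.8
position: [0.6403, -0.04, 0.0991]
orientation: [0.218, 0.976, -0.001, 0.015]
contact_force: [2.5, -2.0, 5.0]
gripper_width: 0.004
```

```bash
python3 s.py
```

```text
4.8 [ 0.64031594 -0.03995658  0.09911718] [ 2.5 -2.   5. ]
idx 1.9043829769923217 rad mm -0.34308334758431647
1 [-30.6 -15.4   1.5]
2 [3.3 1.7 0.5]
3 [39.7 12.1 -0.5]
4 [77.5 15.4 -1.6]
```

>>> jog_arm --steps '[9, 3.5, 0.5, 0, 0.5, 0, -1, 9, 3, 0.5, 0, 0.5, 0, -1, 9, 2.5, 0.5, 0, 0.5, 0, -1]'

```text
t: 5.1
position: [0.6194, -0.0189, 0.099]
orientation: [0.218, 0.976, 0.002, 0.005]
contact_force: [3.2, -4.0, 5.2]
gripper_width: 0.009
```

```bash
python3 s.py
```

```text
5.1 [ 0.61942775 -0.01890882  0.09898342] [ 3.2 -4.   5.2]
idx 2.68453699837863 rad mm 0.6070890986597521
1 [-58.5 -25.6   0.9]
2 [-24.6  -8.5   0.7]
3 [11.9  1.9  0.4]
4 [49.7  5.3  0.1]
5 [87.4  1.4 -0.3]
```

>>> jog_arm --steps '[9, 1.5, 0.5, 0, 0.2, 0, -1, 9, 1, 0.5, 0, 0.2, 0, -1, 9, 0.5, 0.5, 0, 0.2, 0, -1]'

```text
t: 5.4
position: [0.5963, -0.0027, 0.0991]
orientation: [0.218, 0.976, 0.003, 0.002]
contact_force: [4.4, -2.2, 4.1]
gripper_width: 0.002
```

```bash
python3 s.py
```

```text
5.4 [ 0.59627999 -0.00274616  0.09905602] [ 4.4 -2.2  4.1]
idx 3.426011965586494 rad mm 0.5180478188087645
2 [-52.4 -13.3   0.6]
3 [-16.   -2.8   0.6]
4 [21.8  0.5  0.5]
5 [59.6 -3.3  0.4]
```

>>> jog_arm --steps '[9, 0.5, 0.5, 0, 0.2, 0, -1, 9, 0, 0.5, 0, 0.2, 0, -1, 9, -0.5, 0.5, 0, 0.2, 0, -1]'

```text
t: 5.7
position: [0.5714, 0.0108, 0.099]
orientation: [0.217, 0.976, 0.005, -0.001]
contact_force: [3.5, -0.9, 4.5]
gripper_width: 0.004
```

```bash
python3 s.py
```

```text
5.7 [0.571387   0.01076348 0.09895738] [ 3.5 -0.9  4.5]
idx 4.168452482690266 rad mm 1.2423204483775485
2 [-80.7 -15.    0. ]
3 [-44.2  -4.5   0.3]
4 [-6.4 -1.1  0.4]
5 [31.3 -4.9  0.5]
6 [ 67.7 -15.7   0.6]
```

>>> jog_arm --steps '[9, -1, 0.5, 0, 0, 0, -1, 9, -1.5, 0.5, 0.2, 0, 0, -1, 9, -2, 0.5, 0.2, 0, 0, -1]'

```text
t: 6.0
position: [0.5447, 0.0203, 0.0989]
orientation: [0.217, 0.976, 0.003, 0.001]
contact_force: [4.2, -2.2, 4.8]
gripper_width: 0.007
```

```bash
python3 s.py
```

```text
6.0 [0.54469804 0.02026157 0.09888443] [ 4.2 -2.2  4.8]
idx 4.909327980886712 rad mm 1.5576251353853487
3 [-72.4  -1.9   0.4]
4 [-34.6   1.6   0.4]
5 [ 3.1 -2.2  0.4]
6 [ 39.5 -13.    0.3]
7 [ 73.2 -30.4   0.2]
```

>>> jog_arm --steps '[9, -3, 0.5, 0, 0.1, 0, -1, 9, -3, 0.5, 0, 0.1, 0, -1, 9, -3.5, 0.5, 0, 0.1, 0, -1]'

```text
t: 6.3
position: [0.516, 0.0257, 0.0988]
orientation: [0.216, 0.976, 0.005, 0.001]
contact_force: [4.7, -0.2, 4.8]
gripper_width: 0.004
```

```bash
python3 s.py
```

```text
6.3 [0.51598039 0.02570819 0.09881042] [ 4.7 -0.2  4.8]
idx 5.673276372380157 rad mm 1.5456517085840615
4 [-63.    8.6   0.4]
5 [-25.2   5.    0.4]
6 [11.2 -5.7  0.3]
7 [ 44.9 -23.1   0.1]
```

>>> jog_arm --steps '[9, -4.5, 0.5, 0, 0.1, 0, -1, 9, -5, 0.5, 0, 0.1, 0, -1, 8, -5, 0.5, 0, 0.1, 0, -1]'

```text
t: 6.6
position: [0.4861, 0.0264, 0.0987]
orientation: [0.214, 0.977, 0.008, 0.001]
contact_force: [4.6, -0.3, 6.8]
gripper_width: 0.007
```

```bash
python3 s.py
```

```text
6.6 [0.48612897 0.02642428 0.09869884] [ 4.6 -0.3  6.8]
idx 6.454632926186558 rad mm 1.0349965741087708
5 [-52.6  16.8   0.4]
6 [-16.2   6.1   0.3]
7 [ 17.5 -11.2   0. ]
```

>>> jog_arm --steps '[8, -5, 0.3, 0, 0, 0, -1, 7, -5, 0.3, 0, 0, 0, -1, 2, -1, 0.3, 0, 0, 0, -1]'

```text
t: 6.9
position: [0.4656, 0.0261, 0.099]
orientation: [0.213, 0.977, 0.01, 0.004]
contact_force: [3.6, -1.5, 5.0]
gripper_width: 0.006
```

```bash
python3 s.py
```

```text
6.9 [0.46556159 0.0260658  0.0989708 ] [ 3.6 -1.5  5. ]
idx 6.990382845422618 rad mm 2.406942401786072
5 [-71.2  25.5   1.3]
6 [-34.8  15.    0.9]
7 [-1.  -2.2  0.4]
```

>>> jog_arm --steps '[0, -2, 0.3, 0, 0, 0, -1, 4, -3, 0.3, 0, 0, 0, -1, 0, 0, -15, 0, 0, 0, -1, 0, 0, -35, 0, 0, 0, -1, 0, 0, -40, 0, 0, 0, -1, 0, 0, -30, 0, 0, 0, -1, 0, 0, 0, 0, 0, 0, -1, 0, 0, 0, 0, 0, 0, -1]'

```text
t: 7.7
position: [0.4505, 0.0261, 0.2183]
orientation: [0.211, 0.977, 0.012, -0.006]
contact_force: [0.2, -0.3, -0.4]
gripper_width: 0.006
```

```bash
python3 - <<'E'
from h import *
o=arm.get_obs(); print(o['t'],o['position'],o['contact_force'],abs(o['qvel']).max())
p=shot('scene','end.png'); b=p['image'][130:260,160:410,::-1]; cv2.imwrite('pics/endb.png',cv2.resize(b,None,fx=3,fy=3,interpolation=2))
E
```

```text
7.7 [0.45048187 0.02611408 0.21834813] [ 0.22786485 -0.30686016 -0.38294219] 0.027338879176262237
```

View pics/endb.png

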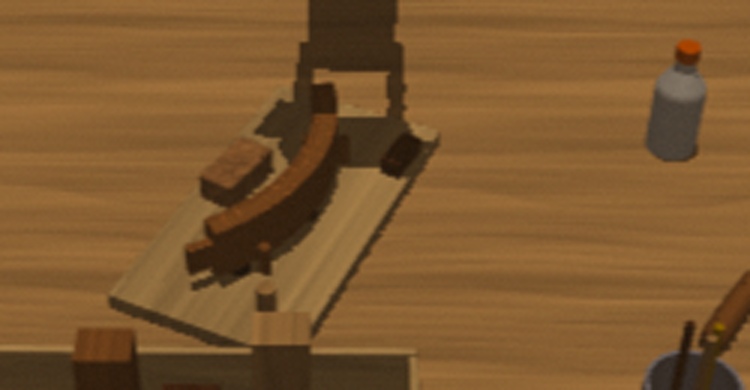

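The picture matches the first one: the rail, cork block, wedge, dowel and glue are all where they were. The hand is clear of the rail.

```bash
python3 -c "from workcell import arm; print(arm.sign_off())"
```

```text
the job is handed in; nothing more can be done
None
```

I stroked the closed fingertips along the rail's top edge from the tenon end to the plain end, past all seven points in order, then lifted the hand clear and handed the job in. It took 7.7 s; no verdict is reported.

- **Path:** at every check the hand was within about 2.5 mm of the middle of the curve. I found the curve by fitting the 200 mm arc to the top camera's depth image. The fit gave a length of 257 mm against the stated 256 mm. A wrist-camera check differed from it by 1.7 mm.
- **Touch:** the vertical force was 3.6 to 6.8 N at the checks. At the stated 1.5 N per mm that is about 2.5 to 4.5 mm into the pads. I could not read how far the rail sank directly.
- **Last checks:** the tool is about 115 mm above the rail, with only noise-level force on it. In the last scene view the rail, sanding block, wedge, dowel and glue look unmoved. The mallet, driver and square were not in that crop, but the hand did not go near the bench there.

No check failed. The short moves often stopped short of or past their target, so I corrected position and a slight tool tilt along the way.

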